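# Unwedge the board and size the cup collars

### The job

Work the wedge back out from under the heavy cutting board by its thick end, in short tugs of no more than 3 cm, letting it come to rest after each and neither lifting nor dropping the board, and lay the wedge flat in the middle of the cork mat. With the board level, try every grey collar on the aluminium post, the taller before the shorter, lowering it squarely and without forcing: one that slides fully down the post fits, one that stops on the top of the post does not. Stand each collar that fits on the board, clear of the post and with its whole base on the board, and stand each that does not fit on the bear plate; leave the other kitchen things where they are.

Things in the scene. Friction and masses are not known exactly. Their poses are not given: they have to be found in the camera images.
- drawer: the opened drawer with the board's supports, fixed; origin on the work surface straight below the middle of the board. Its x axis runs along the board's free edge, its y axis points from the free edge to the hinged edge. The board spans x -150 to 150 mm and y -130 (free edge) to 130 mm (hinge); beyond y 135 mm stands the drawer box, 75 mm high, 220 mm deep in y
- board (a joint): tilt of the heavy cutting board (rad), hinged along its far edge: 0 is lying level on its supports, positive is free edge raised (about 0.07 at the start, held by the wedge). Board 300 x 260 x 28 mm, 1.8 kg with the post, hinge slightly damped; when level its underside is 12 mm and its top 40 mm above the work surface. It takes roughly 10 N to drag the wedge
- board_top (a point): middle of the board's top face; axes those of the drawer when the board is level (x along the free edge, y to the hinge, z out of the top face)
- post_foot (a point): aluminium sizing post standing upright on the board and tilting with it, 42 mm diameter, 60 mm high, its top edge chamfered to 39 mm; origin at the centre of its foot on the board's top face, 20 mm from the board's middle toward the free edge
- post_top (a point): centre of the top face of the post; axes as the board
- wedge: dark wooden wedge under the board's free edge, 160 x 44 mm, 0.14 kg; origin: centre of its underside, x axis toward the thin tip (under the board). x -80 to -24 mm is a 36 mm high block: grip it from above across the 44 mm (at x -52; the board's edge is 50 mm ahead of that); its top then slopes to 6 mm at the tip, x 80. 82 mm of it are under the board at the start; pull along -x
- wedge_tip (a point): foot of the wedge's thin tip, 80 mm ahead of its origin
- tall_a: plain grey plastic collar, open at both ends, 60 mm outside diameter, 60 mm tall, standing on end; origin at the centre of its lower end, z along its bore. Its bore is either 46 mm (slides over the post) or 35 mm (will not): try it. About 110 g
- tall_b: plain grey plastic collar, open at both ends, 60 mm outside diameter, 60 mm tall, standing on end; origin at the centre of its lower end, z along its bore. Its bore is either 46 mm (slides over the post) or 35 mm (will not): try it. About 110 g
- mid: plain grey plastic collar, open at both ends, 60 mm outside diameter, 45 mm tall, standing on end; origin at the centre of its lower end, z along its bore. Its bore is either 46 mm (slides over the post) or 35 mm (will not): try it. About 95 g
- short: plain grey plastic collar, open at both ends, 60 mm outside diameter, 30 mm tall, standing on end; origin at the centre of its lower end, z along its bore. Its bore is either 46 mm (slides over the post) or 35 mm (will not): try it. About 80 g
- mat: cork mat, 110 mm (its x) x 200 mm (its y) x 6 mm, fixed; origin at the centre of its underside
- plate: white bear-shaped suction plate, fixed: a round dish of 200 mm inner diameter, flat floor 6 mm above the work surface, rim 16 mm high, with two flat ears outside its -y side; origin at the centre of its underside
- spoon_a: small steel toddler spoon, 150 mm, lying; bystander
- spoon_b: small steel toddler spoon, 150 mm, lying; bystander
- thermal_cup: aluminium thermal cup with its lid on, 135 mm tall, 74 mm diameter; bystander
- spoon_rest: round white ceramic spoon rest, 120 mm, 20 mm high; bystander
- bowl: blue ceramic bowl, 120 mm, 45 mm high; bystander
- mill: dark wooden pepper mill, 150 mm tall, 54 mm diameter; bystander
Mind the look-alikes: they are no part of the job. What is shaped like the wedge but red is not meant. What is shaped like the mid but purple is not meant.

How it is judged:
On the way, in this order (a step that is already met when the one before it is completed fails the run):
1. the wedge has been tugged a little way back (8 to 38 mm from its start) and rests there, the board still propped (distance of wedge from where it was at the start of the episode between 0.008 and 0.038 m and linear speed of wedge below 0.01 m/s and value of joint board above 0.02 rad), for 0.3 s.
2. the wedge rests again 42 to 72 mm from its start (distance of wedge from where it was at the start of the episode between 0.042 and 0.072 m and linear speed of wedge below 0.01 m/s), for 0.3 s.
3. the wedge is clear of the board and the board lies level (y of wedge_tip in the frame of drawer below -0.138 m and value of joint board below 0.01 rad), for 0.2 s.
4. the 60 mm collar has been tried on the post of the level board (value of joint board below 0.01 rad and ((horizontal distance between tall_a and post_foot below 0.005 m and z of tall_a in the frame of post_foot below 0.005 m and angle between the z axis of tall_a and the z axis of post_foot, either way round below 0.1 rad) or (horizontal distance between tall_b and post_top below 0.007 m and z of tall_b in the frame of post_top between -0.006 and 0.005 m and contact force between tall_b and board above 0.3 N and angle between the z axis of tall_b and the z axis of post_foot, either way round below 0.12 rad))), for 0.1 s.
5. the 45 mm collar has been tried on the post (horizontal distance between mid and post_top below 0.007 m and z of mid in the frame of post_top between -0.006 and 0.005 m and contact force between mid and board above 0.3 N and angle between the z axis of mid and the z axis of post_foot, either way round below 0.12 rad), for 0.1 s.
6. the 30 mm collar has been tried on the post (horizontal distance between short and post_foot below 0.005 m and z of short in the frame of post_foot below 0.005 m and angle between the z axis of short and the z axis of post_foot, either way round below 0.1 rad), for 0.1 s.
At the end, for the whole second after the job is handed in: board level (0.01 rad); wedge flat on the cork mat within 40 mm of its middle; fitting collars upright on the board, whole base on it (8 mm overhang allowed), axis over 45 mm from the post's; others upright on the bear plate, within 80 mm of its middle; all at rest (all of step 3 and horizontal distance between wedge and mat below 0.04 m and height (world z) of wedge between 0.002 and 0.012 m and angle between each of wedge, tall_a, tall_b, mid, short's own z axis and vertical below 0.1 rad and linear speed of wedge below 0.01 m/s and x of tall_a in the frame of board_top between -0.128 and 0.128 m and y of tall_a in the frame of board_top between -0.108 and 0.108 m and z of tall_a in the frame of board_top between -0.004 and 0.006 m and horizontal distance between each of tall_a, short and post_foot above 0.045 m and linear speed of each of tall_a, tall_b, mid, short below 0.02 m/s and horizontal distance between each of tall_b, mid and plate below 0.08 m and height (world z) of each of tall_b, mid below 0.014 m and x of short in the frame of board_top between -0.128 and 0.128 m and y of short in the frame of board_top between -0.108 and 0.108 m and z of short in the frame of board_top between -0.004 and 0.006 m); the robot touches nothing.
It fails at once if the board is dropped (it falls faster than 0.6 rad/s) (velocity of joint board below -0.6 rad/s).
It fails at once if the board is lifted above its propped position (value of joint board above 0.12 rad).
It fails at once if a collar is forced onto the post with more than 45 N (contact force between any of tall_a, tall_b, mid, short and board above 45 N).
It fails at once if a bystander is moved by more than 40 mm (distance of any of spoon_a, spoon_b, thermal_cup, spoon_rest, bowl, mill from where it was at the start of the episode above 0.04 m).
Of tall_a, tall_b only 1 to 1 are there at a start; the rules pass over those that are not, and their reading is None.
Of mid, short only 1 to 2 are there at a start; the rules pass over those that are not, and their reading is None.
At some moment in a run one of tall_a, tall_b, mid, short may be knocked a few centimetres aside while the robot is not near it.
It also fails if it takes over 210 s, if anything falls off the work surface, if the arm or the gripper's body presses on something with over 40 N, if the wrist force passes 120 N, or if a joint passes its speed limit or range.

### The arm

A 6-joint arm with a two-finger parallel gripper is mounted at the origin on the work surface. World frame = base frame: x ahead of the robot, y to its left, z up, the work surface at z = 0. Lengths are in m, angles in rad, forces in N, time in s.
With the tool pointing down it reaches from about 0.325 to 0.875 m from the base axis. Payload 4.4 kg.
Tool frame: the origin (TCP) lies on the centre line of the jaws, within the pads' length; the fingertips stand 25 mm ahead of it and the grasp point (between the pads) lies 6 mm ahead of it; z points along the fingers, y is the direction in which the jaws open and shut (so a half turn about z gives the same grasp; the last joint's range is limited). The gripper opens to 85 mm and grips with 20 to 120 N. Pads are 22 mm wide; open, the fingers measure 114 mm over their backs; the gripper's body (76 mm by 85 mm) begins 54 mm behind the grasp point. The pads swing forward as they close: fully open they stand 13 mm farther back than shut.
Start: joints at [-1.373, 0.207, 1.542, -0, 1.393, -0.15], TCP at [0.197, -0.54, 0.256] pointing down, gripper open.
Joint ranges: [-2.73, 2.73], [-0.86, 2.22], [0.23, 2.46], [-1.11, 4.25], [0.08, 2.63], [-2.82, 2.82]. Speed limits (rad/s): [2.79, 2.79, 3.14, 3.14, 3.14, 3.14].

### API

Orientations are given as a 3x3 rotation matrix whose columns are the frame's x, y, z axes.
In Python, from station import monitor, optics, order gives the robot as it stands. The module is installed in compiled form; this text tells all that it offers.
- The arm moves only by the shell command python3 -m inch 'ROWS' [FORCE]. ROWS is JSON, a list of rows, each a list of 3 entries, a list of its own where there are three numbers: the opening, from -1 (shut) to 1 (fully open), then the shift along the world's x, y, z in mm, then the turn, a rotation vector about the world's x, y, z in rad. In form: [[claw, [x, y, z], [wx, wy, wz]], ...]. A call has 1 to 20 rows; each row shifts and turns the commanded pose from where the row before left it; what a row does not reach is not made up. A row lasts 1/10 s, in which the tool goes at most 50 mm and 8.59 degrees, less where a joint would pass 70% of its speed; a pose out of reach is approached as far as the arm can. A call with a gripper value outside its range is refused whole. The fingers move at their own pace and stop on an object; FORCE is the grip in N (left out, the last holds). Time passes only in rows, so rows that do not move let the fingers close. It gives the time, the measured TCP pose, the force and the opening at its end, in the units of the state.
- monitor.sense(): the state, without advancing time (a new reading comes with each control period).
- optics.camera(name): name is "scene" or "top" or "wrist"; returns a dict with "frame" (480x640x3 uint8, blue, green, red), "mtx" (3x3 intrinsics, pixels), "R" (3x3) and "t" (3): a world point X has camera coordinates R X + t. Camera axes: x right, y down, z forward; pixel columns grow to the right and rows downward; lengths in m; the calibration is good to about 2 mm. The wrist camera is an equidistant fisheye: a pixel r from the principal point sees the ray r / f radians off the axis. A picture is of the moment at which its call begins. There is no depth.
- order.finish_job(): hands the job in, once; it reports no verdict.
The state is a dict: "time": time; "qpos": joint angles; "qvel": joint speeds; "joint_torque": joint torques, N m; "tcp_pos": TCP position; "ee_rot": TCP orientation; "force": force on the tool from outside, world axes, zero at the start; "ft_torque": the same for the moment, N m; "finger_gap": finger opening in m.
Only numpy, scipy, OpenCV 4.12 (cv2) and the standard library are available. Lean on these libraries where they do the work, as an engineer would, in place of code of your own. Each camera call takes 0.05 s, during which the arm holds its last target. There are 200 camera calls.

## Working session

There is one attempt and no reset: what is moved stays moved. The work goes in short steps, Python scripts to look and compute and a shell command to move; the robot and the scene stay as the last step left them, time stands still between calls to the robot, and variables do not carry over. Pictures are saved under pics/ and viewed, about 12 in all and at most 16, crops included, and the job is handed in when it is done.

```bash
mkdir -p pics
cat > h.py <<'E'
import numpy as np, cv2
from station import monitor, optics, order
def shot(n,f=None):
    c=optics.camera(n)
    if f: cv2.imwrite('pics/'+f,c['frame'])
    return c
def ray(c,u,v,fish=False):
    K=np.array(c['mtx']);R=np.array(c['R']);t=np.array(c['t'])
    x=(u-K[0,2])/K[0,0];y=(v-K[1,2])/K[1,1]
    if fish:
        r=np.hypot(x,y); d=np.array([x/r*np.sin(r),y/r*np.sin(r),np.cos(r)]) if r>1e-9 else np.array([0,0,1.])
    else: d=np.array([x,y,1.])
    return -R.T@t, R.T@d
def hit(c,u,v,z,fish=False):
    o,d=ray(c,u,v,fish); return (o+d*(z-o[2])/d[2])
def proj(c,X):
    K=np.array(c['mtx']);p=np.array(c['R'])@np.array(X)+np.array(c['t']);return (K@(p/p[2]))[:2]
E
python3 - <<'E'
from h import *
for n in("top","scene"):
    c=shot(n,n+'0.png');print(n,np.round(c['mtx'],1).tolist(),np.round(-np.array(c['R']).T@c['t'],3),np.round(c['R'],3).tolist())
s=monitor.sense();print(s['time'],s['tcp_pos'],np.round(s['ee_rot'],3).tolist(),s['force'],s['finger_gap'])
E
```

```text
top [[447.6, 0.0, 318.1], [0.0, 447.6, 242.3], [0.0, 0.0, 1.0]] [ 0.36 -0.02  1.01] [[0.007, -1.0, -0.025], [-0.983, -0.002, -0.181], [0.181, 0.026, -0.983]]
scene [[568.8, 0.0, 321.0], [0.0, 568.8, 243.8], [0.0, 0.0, 1.0]] [1.332 0.414 1.1  ] [[-0.478, 0.878, 0.01], [0.641, 0.357, -0.679], [-0.6, -0.319, -0.734]]
0.1 [ 0.19637584 -0.53973542  0.25522529] [[0.94, 0.342, -0.0], [0.342, -0.94, 0.002], [0.0, -0.002, -1.0]] [-0.09806159  0.22331831 -0.3953907 ] 0.08532963921610555
```

View pics/top0.png

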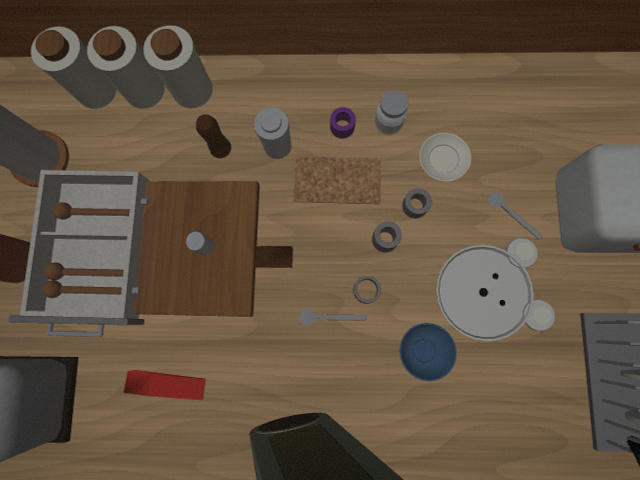

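View pics/scene0.png

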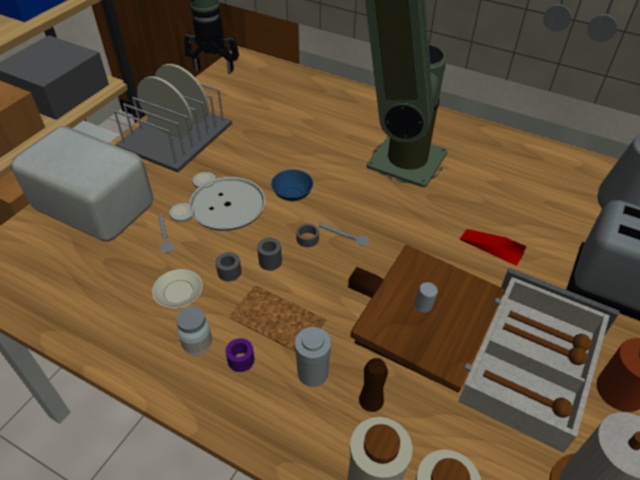

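The top view shows the wedge's thick end at about (275,257), pointing right (world −y), and the mat at (337,180). The grey collars are at (387,236), (417,203) and (367,289), and the plate is at (485,292). Next I'll measure them by mask.

Run:
```python
from h import *
c=shot('top');im=c['frame'];g=cv2.cvtColor(im,cv2.COLOR_BGR2HSV)
np.set_printoptions(precision=4,suppress=True)
# grey collar masks
m=((g[...,1]<60)&(g[...,2]>40)&(g[...,2]<190)).astype(np.uint8)*255
for (x,y,h) in((387,236,.06),(417,203,.045),(367,289,.03)):
    s=np.zeros_like(m);s[y-26:y+26,x-26:x+26]=m[y-26:y+26,x-26:x+26]
    cs,_=cv2.findContours(s,cv2.RETR_EXTERNAL,cv2.CHAIN_APPROX_NONE);k=max(cs,key=cv2.contourArea)
    bb=cv2.boundingRect(k);(e)=cv2.fitEllipse(k)
    print(bb,e,[hit(c,*e[0],z)[:2] for z in(h/2,h)])
# wedge & board
for p in((256.5,245.5),(292,247),(292,267.5),(256,268)): print('wedge',hit(c,*p,.036)[:2])
for p in((259,181),(253.5,316)): print('board',hit(c,*p,.058)[:2])
for p in((296,156),(381,158),(381,204),(294,202)): print('mat',hit(c,*p,.006)[:2])
for p in((485,292),): print('plate',hit(c,*p,.016)[:2])
print('post',hit(c,196,242,.1)[:2])
cv2.imwrite('pics/crop1.png',cv2.resize(im[165:325,235:445],None,fx=3.8,fy=3.8-.2,interpolation=cv2.INTER_CUBIC))
```

```text
(372, 222, 30, 30) ((386.57110595703125, 236.19235229492188), (26.743545532226562, 30.580299377441406), 37.0278434753418) [array([ 0.5547, -0.1465]), array([ 0.5487, -0.1426])]
(403, 188, 29, 30) ((416.76434326171875, 202.58389282226562), (26.126251220703125, 30.130722045898438), 42.178688049316406) [array([ 0.634 , -0.2173]), array([ 0.6278, -0.2128])]
(353, 276, 28, 27) ((366.6729431152344, 289.0572204589844), (26.307424545288086, 26.834081649780273), 86.04905700683594) [array([ 0.4384, -0.102 ]), array([ 0.4372, -0.1008])]
wedge [0.532  0.1422]
wedge [0.5288 0.0633]
wedge [0.4831 0.0625]
wedge [0.4818 0.1417]
board [0.674  0.1376]
board [0.3772 0.1401]
mat [0.7527 0.0601]
mat [ 0.7471 -0.1404]
mat [ 0.6352 -0.1383]
mat [0.6401 0.063 ]
plate [ 0.4331 -0.3607]
post [0.5278 0.2583]
```

View pics/crop1.png

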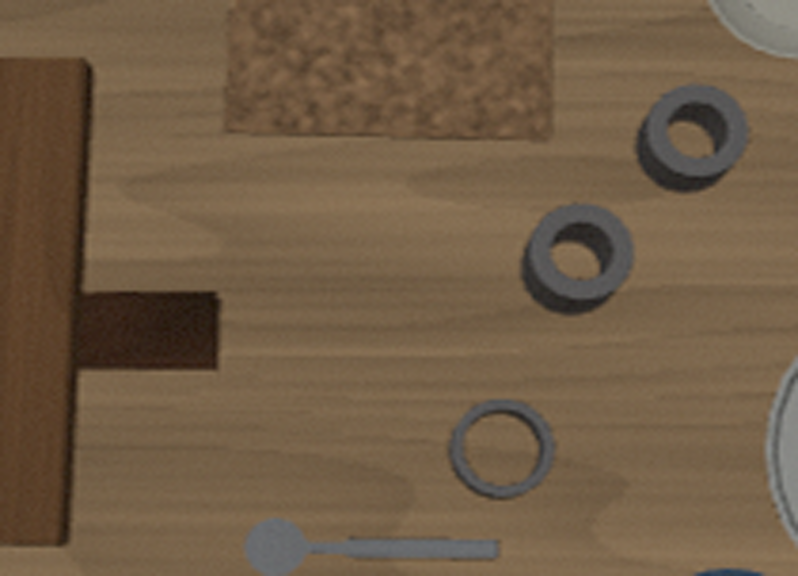

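Both thick-walled collars (bores look like 35 mm) are at (387,236) and (417,203). The thin ring at (367,289) is the short one. The wedge lies along world y, with its centreline at x≈0.507. I'm moving above its block now.

```bash
python3 -m inch '[[1,[19.4,39.4,0],[0,0,0.0763]],[1,[19.4,39.4,0],[0,0,0.0763]],[1,[19.4,39.4,0],[0,0,0.0763]],[1,[19.4,39.4,0],[0,0,0.0763]],[1,[19.4,39.4,0],[0,0,0.0763]],[1,[19.4,39.4,0],[0,0,0.0763]],[1,[19.4,39.4,0],[0,0,0.0763]],[1,[19.4,39.4,0],[0,0,0.0763]],[1,[19.4,39.4,0],[0,0,0.0763]],[1,[19.4,39.4,0],[0,0,0.0763]],[1,[19.4,39.4,0],[0,0,0.0763]],[1,[19.4,39.4,0],[0,0,0.0763]],[1,[19.4,39.4,0],[0,0,0.0763]],[1,[19.4,39.4,0],[0,0,0.0763]],[1,[19.4,39.4,0],[0,0,0.0763]],[1,[19.4,39.4,0],[0,0,0.0763]],[1,[0,0,-40],[0,0,0]],[1,[0,0,-40],[0,0,0]],[1,[0,0,0],[0,0,0]]]' 80
python3 - <<'E'
from h import *
c=shot('wrist','w1.png');print(np.round(c['mtx'],1).tolist());print(np.round(monitor.sense()['ee_rot'],3).tolist(),monitor.sense()['qpos'])
E
```

```text
time: 2.05
tcp_pos: [0.5017, 0.0905, 0.1701]
ee_rot: [[0.0, 1.0, -0.014], [1.0, -0.0, -0.0], [-0.0, -0.014, -1.0]]
force: [-0.4, 0.4, -0.5]
finger_gap: 0.0853
[[371.6, 0.0, 326.0], [0.0, 371.6, 243.5], [0.0, 0.0, 1.0]]
[[0.001, 1.0, -0.008], [1.0, -0.001, -0.0], [-0.0, -0.008, -1.0]] [ 7.98841858e-03  1.64891727e-01  1.77331873e+00 -1.37561121e-05
  1.21173319e+00  8.74305697e-03]
```

View pics/w1.png

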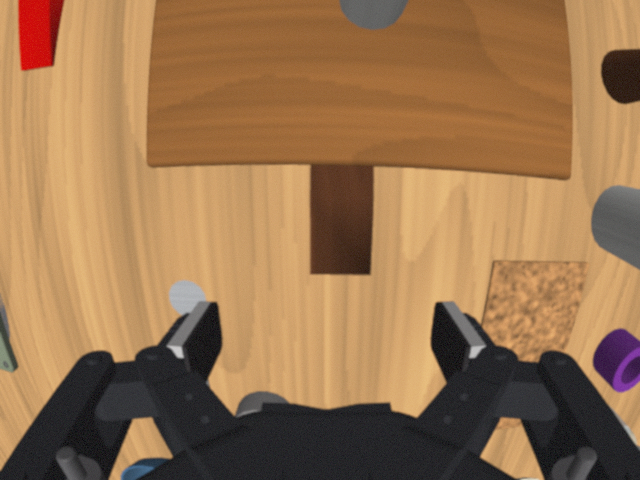

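The wrist view shows the wedge block, with thick-end corners at (310,274) and (370,274), and the board edge at row ~166.

Run:
```python
from h import *
c=shot('wrist')
for p in((310,273),(370,273),(311,168),(373,168)): print('w',hit(c,*p,.036,True))
for p in((148,165),(340,164),(570,178)): print('b',hit(c,*p,.058,True))
print('post',hit(c,374,12,.1,True))
print(monitor.sense()['tcp_pos'])
```

```text
w [0.49010065 0.06435348 0.036     ]
w [0.53424138 0.06440275 0.036     ]
w [0.49155931 0.1407146  0.036     ]
w [0.53416248 0.14099483 0.036     ]
b [0.38122763 0.14831882 0.058     ]
b [0.51077718 0.14491565 0.058     ]
b [0.67979862 0.14329101 0.058     ]
post [0.52710103 0.2293297  0.1       ]
[0.50624276 0.08998114 0.17585882]
```

```bash
python3 -m inch '[[1,[4.5,2,-30],[0,0,0]],[1,[0,0,-30],[0,0,0]],[1,[0,0,-30],[0,0,0]],[1,[0,0,-20],[0,0,0]],[1,[0,0,-20],[0,0,0]],[1,[0,0,-12],[0,0,0]],[1,[0,0,0],[0,0,0]],[0,[0,0,0],[0,0,0]],[-1,[0,0,0],[0,0,0]],[-1,[0,0,0],[0,0,0]],[-1,[0,0,0],[0,0,0]],[-1,[0,0,0],[0,0,0]],[-1,[0,0,0],[0,0,0]],[-1,[0,0,0],[0,0,0]]]' 80
```

```text
time: 3.55
tcp_pos: [0.5116, 0.0919, 0.0358]
ee_rot: [[0.0, 1.0, 0.0], [1.0, -0.0, -0.001], [-0.001, 0.0, -1.0]]
force: [-3.5, -0.4, 7.0]
finger_gap: 0.0426
```

```bash
python3 -m inch '[[-1,[0,-4,0],[0,0,0]],[-1,[0,-6,0],[0,0,0]],[-1,[0,-6,0],[0,0,0]],[-1,[0,-6,0],[0,0,0]],[-1,[0,-3,0],[0,0,0]],[-1,[0,0,0],[0,0,0]],[-1,[0,0,0],[0,0,0]],[-1,[0,0,0],[0,0,0]],[-1,[0,0,0],[0,0,0]],[-1,[0,0,0],[0,0,0]],[-1,[0,0,0],[0,0,0]]]' 80
python3 - <<'E'
from h import *
c=shot('wrist','w2.png')
E
```

```text
time: 4.65
tcp_pos: [0.5123, 0.0689, 0.0358]
ee_rot: [[0.002, 1.0, 0.002], [1.0, -0.002, 0.003], [0.003, 0.002, -1.0]]
force: [0.2, 6.6, 5.5]
finger_gap: 0.0427
```

View pics/w2.png

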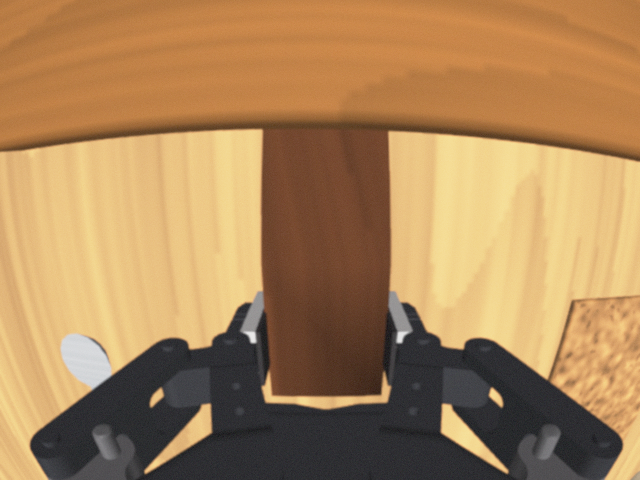

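The wedge is held squarely and has followed the tug: more of the block and slope now shows in front of the board edge (row 128). TCP displacement is 23 mm.

```bash
python3 -m inch '[[-1,[0,-5,0],[0,0,0]],[-1,[0,-6,0],[0,0,0]],[-1,[0,-6,0],[0,0,0]],[-1,[0,-6,0],[0,0,0]],[-1,[0,-5,0],[0,0,0]],[-1,[0,0,0],[0,0,0]],[-1,[0,0,0],[0,0,0]],[-1,[0,0,0],[0,0,0]],[-1,[0,0,0],[0,0,0]],[-1,[0,0,0],[0,0,0]],[-1,[0,0,0],[0,0,0]]]'
python3 -m inch '[[-1,[0,-3,0],[0,0,0]],[-1,[0,-5,0],[0,0,0]],[-1,[0,-5,0],[0,0,0]],[-1,[0,-5,0],[0,0,0]],[-1,[0,-4,0],[0,0,0]],[-1,[0,0,0],[0,0,0]],[-1,[0,0,0],[0,0,0]],[-1,[0,0,0],[0,0,0]],[-1,[0,0,0],[0,0,0]],[-1,[0,0,0],[0,0,0]],[-1,[0,0,0],[0,0,0]]]'
```

```text
time: 5.8
tcp_pos: [0.5123, 0.0406, 0.0358]
ee_rot: [[0.002, 1.0, 0.002], [1.0, -0.002, 0.003], [0.003, 0.002, -1.0]]
force: [0.1, 6.5, 5.6]
finger_gap: 0.0426
time: 6.9
tcp_pos: [0.513, 0.0168, 0.0358]
ee_rot: [[0.002, 1.0, 0.003], [1.0, -0.002, -0.0], [-0.0, 0.003, -1.0]]
force: [0.1, 2.1, 5.2]
finger_gap: 0.0427
```

```bash
python3 -m inch '[[-1,[0,-5,0],[0,0,0]],[-1,[0,-6,0],[0,0,0]],[-1,[0,-6,0],[0,0,0]],[-1,[0,-6,0],[0,0,0]],[-1,[0,-4,0],[0,0,0]],[-1,[0,0,0],[0,0,0]],[-1,[0,0,0],[0,0,0]],[-1,[0,0,0],[0,0,0]],[-1,[0,0,0],[0,0,0]],[-1,[0,0,0],[0,0,0]],[-1,[0,0,0],[0,0,0]]]'
python3 - <<'E'
from h import *
c=shot('wrist','w3.png')
E
```

```text
time: 8.0
tcp_pos: [0.513, -0.0105, 0.0358]
ee_rot: [[0.002, 1.0, 0.003], [1.0, -0.002, -0.001], [-0.001, 0.003, -1.0]]
force: [0.0, 1.5, 6.5]
finger_gap: 0.0425
```

View pics/w3.png

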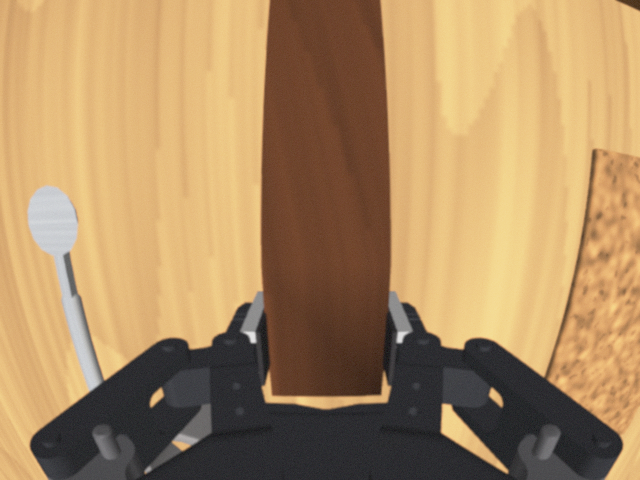

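```bash
python3 -m inch '[[-1,[0,0,-0],[0,0,0]],[-1,[0,0,20],[0,0,0]],[-1,[0,0,30],[0,0,0]],[-1,[0,0,20],[0,0,0]],[-1,[30,-14,0],[0,0,0]],[-1,[30,-14,0],[0,0,0]],[-1,[30,-14,0],[0,0,0]],[-1,[30,-14,0],[0,0,0]],[-1,[30,-14,0],[0,0,0]],[-1,[31,-10,0],[0,0,0]],[-1,[0,0,0],[0,0,0]],[-1,[0,0,-20],[0,0,0]],[-1,[0,0,-15],[0,0,0]],[-1,[0,0,-12],[0,0,0]],[-1,[0,0,-8],[0,0,0]],[-1,[0,0,-5],[0,0,0]],[-1,[0,0,-2],[0,0,0]],[-1,[0,0,0],[0,0,0]],[-1,[0,0,0],[0,0,0]]]'
```

```text
time: 9.95
tcp_pos: [0.6931, -0.0901, 0.0432]
ee_rot: [[0.001, 1.0, 0.002], [1.0, -0.001, -0.0], [-0.0, 0.002, -1.0]]
force: [-0.1, 0.2, -1.6]
finger_gap: 0.0428
```

```bash
python3 -m inch '[[-1,[0,0,-1.5],[0,0,0]],[-1,[0,0,0],[0,0,0]],[-0.3,[0,0,0],[0,0,0]],[0.3,[0,0,0],[0,0,0]],[1,[0,0,0],[0,0,0]],[1,[0,0,0],[0,0,0]],[1,[0,0,0],[0,0,0]],[1,[0,0,30],[0,0,0]],[1,[0,0,40],[0,0,0]],[1,[0,0,40],[0,0,0]],[1,[-30,-15,40],[0,0,0]],[1,[-35,-20,0],[0,0,0]],[1,[-30,0,0],[0,0,0]],[1,[0,0,0],[0,0,0]],[1,[0,0,0],[0,0,0]]]'
python3 - <<'E'
from h import *
np.set_printoptions(precision=4,suppress=True)
c=shot('top','t2.png');w=shot('wrist','w4.png')
a=c['frame'][130:340,130:450];cv2.imwrite('pics/t2c.png',cv2.resize(a,None,fx=2.5,fy=2.5,interpolation=cv2.INTER_CUBIC))
print(monitor.sense()['tcp_pos'])
E
```

```text
time: 11.45
tcp_pos: [0.5984, -0.1244, 0.1892]
ee_rot: [[0.002, 1.0, 0.001], [1.0, -0.002, 0.0], [0.0, 0.001, -1.0]]
force: [0.2, -0.2, -0.2]
finger_gap: 0.0855
[ 0.5998 -0.1244  0.1894]
```

View pics/t2c.png

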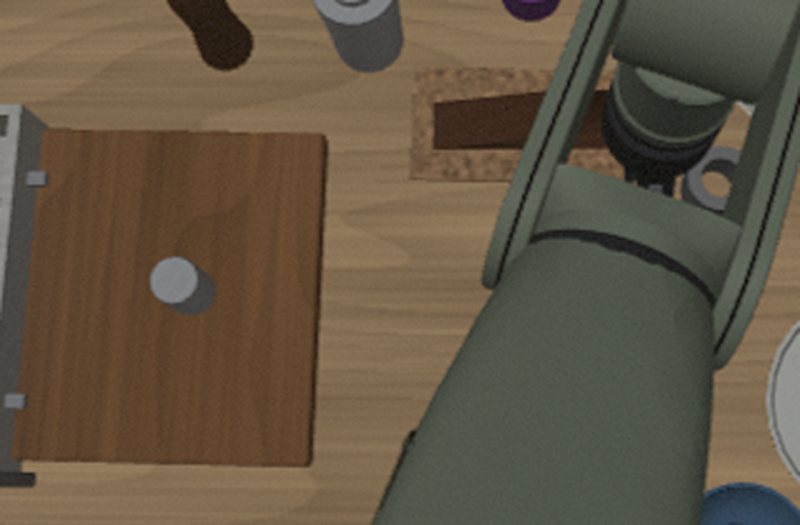

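View pics/w4.png

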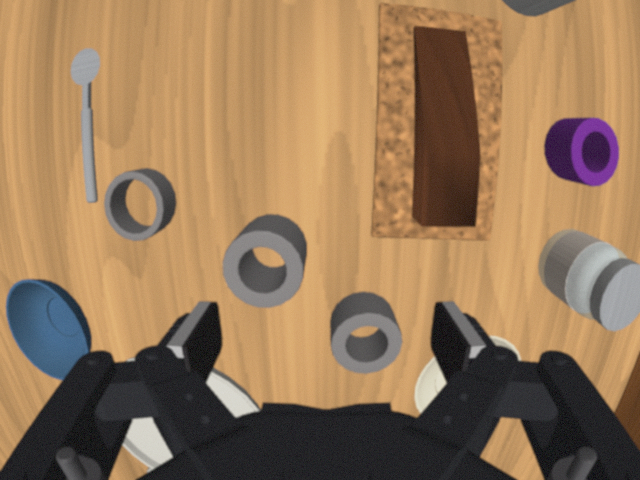

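The wedge lies on the mat and the board is level, with the post top at full-image pixel (199.6,242). In the wrist view the tall collar's top is at (264,268), the mid's at (366,343) and the short's at (138,205).

Run:
```python
from h import *
np.set_printoptions(precision=4,suppress=True)
c=shot('top');w=shot('wrist')
print('post top cam',hit(c,199.6,242,.1))
for p in((260,183.2),(254.4,316.4)):print('board',hit(c,*p,.04))
g=cv2.cvtColor(w['frame'],cv2.COLOR_BGR2HSV);v=g[...,2]
print('tall/mid',hit(w,264,268,.06,True),hit(w,366,343,.045,True),hit(w,138,205,.03,True))
print(g[268,233],g[225,265],g[340,338],g[300,365])
for n,(x,y),h in(('tall',(264,268),.06),('mid',(366,343),.045)):
    m=((g[...,1]<60)&(v>85)&(v<150)).astype(np.uint8)*255
    s=np.zeros_like(m);s[y-50:y+50,x-50:x+50]=m[y-50:y+50,x-50:x+50]
    k=max(cv2.findContours(s,cv2.RETR_EXTERNAL,cv2.CHAIN_APPROX_NONE)[0],key=cv2.contourArea)
    e=cv2.fitEllipse(k);print(n,e,cv2.boundingRect(k),hit(w,*e[0],h,True))
print(w['frame'].shape, g[225:300:6,264].tolist())
```

```text
post top cam [0.5278 0.2507 0.1   ]
board [0.6747 0.1382 0.04  ]
board [0.3767 0.1412 0.04  ]
tall/mid [ 0.5548 -0.1436  0.06  ] [ 0.632  -0.2147  0.045 ] [ 0.4437 -0.1008  0.03  ]
[ 15   7 139] [30  6 88] [  0   4 135] [15 11 90]
tall ((263.5374450683594, 262.4290466308594), (77.7593765258789, 90.96510314941406), 16.031024932861328) (223, 218, 80, 89) [ 0.5547 -0.1394  0.06  ]
mid ((365.65252685546875, 336.2761535644531), (65.10941314697266, 77.90784454345703), 11.375492095947266) (330, 293, 71, 80) [ 0.6314 -0.2082  0.045 ]
(480, 640, 3) [[8, 11, 89], [18, 11, 120], [168, 9, 142], [8, 7, 137], [16, 122, 203], [16, 121, 206], [16, 123, 205], [0, 12, 86], [0, 6, 88], [20, 8, 90], [0, 12, 85], [170, 9, 87], [17, 13, 138]]
```

```bash
python3 -m inch '[[1,[-23,-10,0],[0,0,0]],[1,[-23,-9,-20],[0,0,0]],[1,[0,0,-20],[0,0,0]],[1,[0,0,-30],[0,0,0]],[1,[0,0,-30],[0,0,0]],[1,[0,0,-25],[0,0,0]],[1,[0,0,-18],[0,0,0]],[1,[0,0,0],[0,0,0]],[0.3,[0,0,0],[0,0,0]],[0,[0,0,0],[0,0,0]],[-1,[0,0,0],[0,0,0]],[-1,[0,0,0],[0,0,0]],[-1,[0,0,0],[0,0,0]],[-1,[0,0,0],[0,0,0]],[-1,[0,0,0],[0,0,0]]]' 30
python3 - <<'E'
from h import *
c=shot('wrist','w5.png')
E
```

```text
time: 13.15
tcp_pos: [0.5542, -0.1439, 0.0477]
ee_rot: [[0.001, 1.0, 0.003], [1.0, -0.001, -0.001], [-0.001, 0.003, -1.0]]
force: [0.8, 0.5, 5.6]
finger_gap: 0.0596
```

View pics/w5.png

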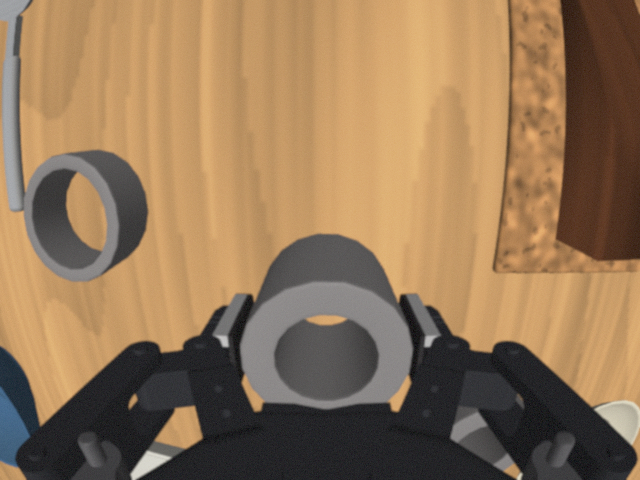

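```bash
python3 - <<'E'
from h import *
w=shot('wrist')
for p in((327,346),(326,358)):print(hit(w,*p,.06,True))
for p in((242,346),(413,346),(327,283)):print('rim',hit(w,*p,.06,True))
E
python3 -m inch '[[-1,[0,0,15],[0,0,0]],[-1,[0,0,37],[0,0,0]],[-1,[0,0,50],[0,0,0]],[-1,[0,0,50],[0,0,0]],[-1,[-4,40,0],[0,0,0]],[-1,[-4,45,0],[0,0,0]],[-1,[-4,45,0],[0,0,0]],[-1,[-4,45,0],[0,0,0]],[-1,[-4,45,0],[0,0,0]],[-1,[-4,45,0],[0,0,0]],[-1,[0,35,0],[0,0,0]],[-1,[0,0,0],[0,0,0]],[-1,[0,0,0],[0,0,0]],[-1,[0,0,0],[0,0,0]]]'
python3 - <<'E'
from h import *
c=shot('wrist','w6.png');print(monitor.sense()['tcp_pos'])
E
```

```text
[ 0.55343631 -0.13965316  0.06      ]
[ 0.55310357 -0.14448864  0.06      ]
rim [ 0.5247644  -0.14027964  0.06      ]
rim [ 0.5825516 -0.1404678  0.06     ]
rim [ 0.55341964 -0.11695176  0.06      ]
time: 14.65
tcp_pos: [0.5283, 0.1557, 0.198]
ee_rot: [[0.002, 1.0, -0.001], [1.0, -0.002, -0.001], [-0.001, -0.001, -1.0]]
force: [-0.2, -1.0, -1.2]
finger_gap: 0.0598
[0.52851928 0.15541561 0.19801997]
```

View pics/w6.png

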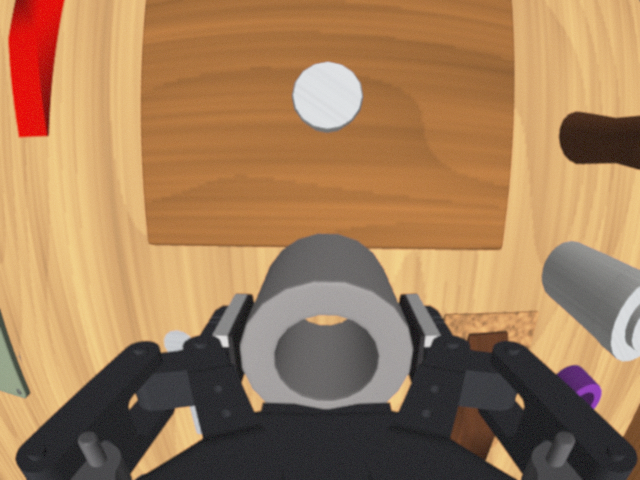

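The post top is a disc at (327.5,95) in the wrist view, and the collar is held upright. Board edge corners are at (149,243) and (503,248).

Run:
```python
from h import *
w=shot('wrist');g=cv2.cvtColor(w['frame'],cv2.COLOR_BGR2HSV)
m=((g[...,1]<50)&(g[...,2]>120)).astype(np.uint8);m[:, :250]=0;m[:,400:]=0;m[180:]=0
k=max(cv2.findContours(m,0,1)[0],key=cv2.contourArea);e=cv2.fitEllipse(k);print(e,cv2.boundingRect(k),'post',hit(w,*e[0],.1,True))
for p in((149,243),(503,248)):print('board',hit(w,*p,.04,True))
print(monitor.sense()['tcp_pos'])
```

```text
((326.6062927246094, 95.27470397949219), (67.03079986572266, 69.13581848144531), 88.46733093261719) (292, 62, 70, 68) post [0.52793334 0.25133105 0.1       ]
board [0.37909156 0.14680629 0.04      ]
board [0.67610304 0.14196069 0.04      ]
[0.52864924 0.15532253 0.19803904]
```

```bash
python3 -m inch '[[-1,[0,30,0],[0,0,0]],[-1,[0,35,0],[0,0,0]],[-1,[0,32.5,0],[0,0,0]],[-1,[0,0,0],[0,0,0]],[-1,[0,0,-20],[0,0,0]],[-1,[0,0,-20],[0,0,0]],[-1,[0,0,-4],[0,0,0]],[-1,[0,0,-3],[0,0,0]],[-1,[0,0,0],[0,0,0]]]'
python3 -m inch '[[-1,[0,0,-1],[0,0,0]],[-1,[0,0,-1],[0,0,0]],[-1,[0,0,0],[0,0,0]]]'
```

```text
time: 15.65
tcp_pos: [0.5292, 0.2534, 0.1515]
ee_rot: [[0.002, 1.0, 0.0], [1.0, -0.002, -0.0], [-0.0, 0.0, -1.0]]
force: [-0.1, 0.7, -0.9]
finger_gap: 0.0599
time: 15.95
tcp_pos: [0.529, 0.2542, 0.1497]
ee_rot: [[0.001, 1.0, 0.001], [1.0, -0.001, 0.0], [0.0, 0.001, -1.0]]
force: [0.0, 0.4, -2.1]
finger_gap: 0.0598
```

```bash
python3 -m inch '[[-1,[0,-1,-1],[0,0,0]],[-1,[0,0,-1],[0,0,0]],[-1,[0,0,0],[0,0,0]]]'
python3 -m inch '[[-1,[0,0,-1],[0,0,0]],[-1,[0,0,-0.5],[0,0,0]],[-1,[0,0,0],[0,0,0]],[-1,[0,0,0],[0,0,0]]]'
```

```text
time: 16.25
tcp_pos: [0.5289, 0.2532, 0.1477]
ee_rot: [[0.001, 1.0, 0.001], [1.0, -0.001, -0.0], [-0.0, 0.001, -1.0]]
force: [-0.7, -0.9, 2.7]
finger_gap: 0.0597
time: 16.65
tcp_pos: [0.5289, 0.2532, 0.1476]
ee_rot: [[0.001, 1.0, 0.001], [1.0, -0.001, -0.0], [-0.0, 0.001, -1.0]]
force: [-4.5, -2.1, 9.2]
finger_gap: 0.06
```

Contact comes at exactly the post-top height with about 10 N, so the tall collar does not fit. I'm carrying it to the plate.

```bash
python3 -m inch '[[-1,[0,0,10],[0,0,0]],[-1,[0,0,20],[0,0,0]],[-1,[0,0,25],[0,0,0]],[-1,[-5.7,-41,0],[0,0,0]],[-1,[-5.7,-41,0],[0,0,0]],[-1,[-5.7,-41,0],[0,0,0]],[-1,[-5.7,-41,0],[0,0,0]],[-1,[-5.7,-41,0],[0,0,0]],[-1,[-5.7,-41,0],[0,0,0]],[-1,[-5.7,-41,0],[0,0,0]],[-1,[-5.7,-41,0],[0,0,0]],[-1,[-5.7,-41,0],[0,0,0]],[-1,[-5.7,-41,0],[0,0,0]],[-1,[-5.7,-41,0],[0,0,0]],[-1,[-5.7,-41,0],[0,0,0]],[-1,[-5.7,-41,0],[0,0,0]],[-1,[-5.7,-41,0],[0,0,0]],[-1,[-5.7,-41,0],[0,0,0]],[-1,[-5.7,-41,0],[0,0,0]]]'
python3 - <<'E'
from h import *
im=cv2.imread('pics/top0.png');g=cv2.cvtColor(im,cv2.COLOR_BGR2HSV)
c=shot('top');w=shot('wrist','w7.png')
m=((g[...,1]<45)&(g[...,2]>130)).astype(np.uint8);m[:235]=0;m[:,:425]=0;m[:,560:]=0;m[345:]=0
m=cv2.morphologyEx(m,cv2.MORPH_OPEN,np.ones((3,3)))
k=max(cv2.findContours(m,0,1)[0],key=cv2.contourArea);k=np.array([p for p in k if p[0,0]<495]);
e=cv2.fitEllipse(k);print(e,'plate',hit(c,*e[0],.016));print(monitor.sense()['tcp_pos'],monitor.sense()['qpos'])
E
```

```text
time: 18.55
tcp_pos: [0.4371, -0.4045, 0.2006]
ee_rot: [[0.001, 1.0, 0.0], [1.0, -0.001, -0.0], [-0.0, 0.0, -1.0]]
force: [0.8, -0.5, -1.2]
finger_gap: 0.0598
((482.7455139160156, 292.5063781738281), (82.64261627197266, 87.94570922851562), 137.36199951171875) plate [ 0.4319442  -0.35573164  0.016     ]
[ 0.43641385 -0.40825411  0.20088883] [-0.89594488  0.30061138  1.54338501 -0.00184942  1.29409499 -0.88909772]
```

```bash
python3 -m inch '[[-1,[0,4,-30],[0,0,0]],[-1,[0,0,-40],[0,0,0]],[-1,[0,0,-40],[0,0,0]],[-1,[0,0,-20],[0,0,0]],[-1,[0,0,-10],[0,0,0]],[-1,[0,0,-4],[0,0,0]],[-1,[0,0,0],[0,0,0]],[-1,[0,0,-1],[0,0,0]],[-1,[0,0,-1],[0,0,0]],[-1,[0,0,0],[0,0,0]]]'
```

```text
time: 19.65
tcp_pos: [0.4379, -0.3994, 0.0556]
ee_rot: [[0.001, 1.0, 0.001], [1.0, -0.001, -0.001], [-0.001, 0.001, -1.0]]
force: [-0.3, 1.2, -0.8]
finger_gap: 0.06
```

```bash
python3 -m inch '[[-1,[0,0,-1],[0,0,0]],[-1,[0,0,-0.8],[0,0,0]],[-1,[0,0,0],[0,0,0]],[0.6,[0,0,0],[0,0,0]],[1,[0,0,0],[0,0,0]],[1,[0,0,0],[0,0,0]],[1,[0,0,20],[0,0,0]],[1,[0,0,40],[0,0,0]],[1,[0,0,40],[0,0,0]],[1,[0,0,35],[0,0,0]],[1,[40,20,0],[0,0,0]],[1,[45,20,0],[0,0,0]],[1,[45,20,0],[0,0,0]],[1,[40,15,0],[0,0,0]],[1,[0,0,0],[0,0,0]],[1,[0,0,0],[0,0,0]]]'
python3 - <<'E'
from h import *
c=shot('top','t3.png');w=shot('wrist','w8.png')
a=np.hstack([cv2.resize(c['frame'][120:420,300:600],(400,400)),cv2.resize(w['frame'],(400,300))[:300].copy() if 0 else cv2.copyMakeBorder(cv2.resize(w['frame'],(400,300)),0,100,0,0,0)])
cv2.imwrite('pics/c8.png',a);print(monitor.sense()['tcp_pos'])
E
```

```text
time: 21.25
tcp_pos: [0.6079, -0.323, 0.1869]
ee_rot: [[-0.001, 1.0, -0.001], [1.0, 0.001, 0.0], [0.0, -0.001, -1.0]]
force: [-0.5, 0.2, -0.6]
finger_gap: 0.0857
[ 0.60646404 -0.3241632   0.1872448 ]
```

View pics/c8.png

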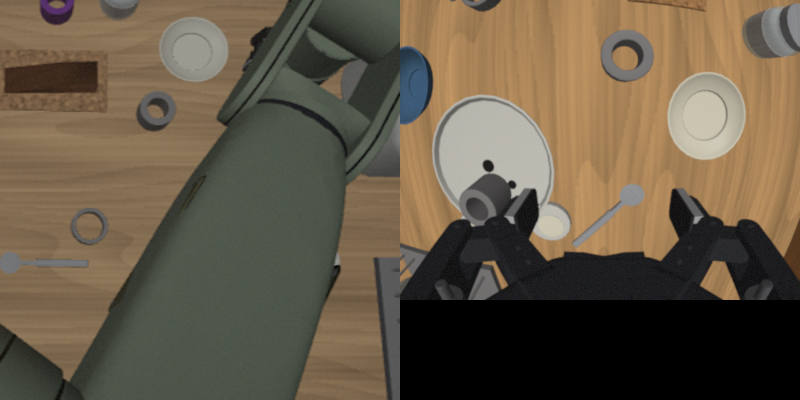

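The tall collar stands on the plate, and the mid is seen at wrist pixel ~(363,88). I'll locate it and check clearance to the spoon rest.

Run:
```python
from h import *
w=shot('wrist');g=cv2.cvtColor(w['frame'],cv2.COLOR_BGR2HSV)
m=((g[...,1]<60)&(g[...,2]<150)).astype(np.uint8);m[:30]=0;m[:,:300]=0;m[150:]=0;m[:,430:]=0
k=max(cv2.findContours(m,0,1)[0],key=cv2.contourArea);e=cv2.fitEllipse(k);print(e,[hit(w,*e[0],z,True) for z in(.045,.03)])
print('mid',hit(w,363,88,.045,True),'rest',hit(w,490,185,.02,True),hit(w,428,185,.02,True),'plate',hit(w,148,250,.016,True),'tall',hit(w,124,328,.066,True))
print(monitor.sense()['tcp_pos'])
```

```text
((363.1729431152344, 88.02130126953125), (81.60303497314453, 83.34562683105469), 93.03289031982422) [array([ 0.63095527, -0.21731802,  0.045     ]), array([ 0.63241038, -0.21518485,  0.03      ])]
mid [ 0.63083527 -0.21730594  0.045     ] rest [ 0.74011931 -0.28598485  0.02      ] [ 0.68576643 -0.28795588  0.02      ] plate [ 0.44778097 -0.34299913  0.016     ] tall [ 0.43917269 -0.39495448  0.066     ]
[ 0.60623836 -0.32450599  0.18748188]
```

```bash
python3 -m inch '[[1,[12,36,0],[0,0,0]],[1,[12.5,36,0],[0,0,0]],[1,[0,36,0],[0,0,0]],[1,[0,0,-30],[0,0,0]],[1,[0,0,-40],[0,0,0]],[1,[0,0,-40],[0,0,0]],[1,[0,0,-25],[0,0,0]],[1,[0,0,-16],[0,0,0]],[1,[0,0,0],[0,0,0]],[0.3,[0,0,0],[0,0,0]],[0,[0,0,0],[0,0,0]],[-1,[0,0,0],[0,0,0]],[-1,[0,0,0],[0,0,0]],[-1,[0,0,0],[0,0,0]],[-1,[0,0,0],[0,0,0]],[-1,[0,0,0],[0,0,0]]]' 30
python3 - <<'E'
from h import *
w=shot('wrist','w9.png');print(monitor.sense()['tcp_pos'])
g=cv2.cvtColor(w['frame'],cv2.COLOR_BGR2HSV);v=g[...,2]
col=v[200:430,327].astype(int);print([ (200+i,col[i]) for i in range(1,230) if abs(col[i]-col[i-1])>12])
row=v[340,200:460].astype(int);print([ (200+i,row[i]) for i in range(1,260) if abs(row[i]-row[i-1])>15])
E
```

```text
time: 23.0
tcp_pos: [0.6339, -0.217, 0.0396]
ee_rot: [[0.001, 1.0, 0.004], [1.0, -0.001, -0.003], [-0.003, 0.004, -1.0]]
force: [-1.1, -1.2, 6.3]
finger_gap: 0.0598
[ 0.63388065 -0.21698815  0.03965659]
[(232, np.int64(166)), (233, np.int64(122)), (234, np.int64(89)), (266, np.int64(117)), (267, np.int64(135)), (298, np.int64(141)), (299, np.int64(165)), (300, np.int64(192)), (328, np.int64(164)), (329, np.int64(117)), (330, np.int64(91)), (384, np.int64(113)), (385, np.int64(127)), (409, np.int64(101)), (410, np.int64(49)), (411, np.int64(36)), (415, np.int64(24))]
[(218, np.int64(71)), (219, np.int64(113)), (220, np.int64(157)), (221, np.int64(178)), (226, np.int64(168)), (227, np.int64(133)), (228, np.int64(85)), (229, np.int64(58)), (233, np.int64(25)), (242, np.int64(46)), (243, np.int64(73)), (244, np.int64(103)), (245, np.int64(125)), (276, np.int64(97)), (277, np.int64(74)), (375, np.int64(76)), (376, np.int64(98)), (377, np.int64(121)), (408, np.int64(111)), (409, np.int64(78)), (410, np.int64(48)), (411, np.int64(23)), (424, np.int64(85)), (425, np.int64(135)), (426, np.int64(169)), (432, np.int64(141)), (433, np.int64(104)), (434, np.int64(63)), (435, np.int64(39))]
```

```bash
python3 - <<'E'
from h import *
w=shot('wrist')
for p in((327,266),(327,298.5),(327,384.5)):print(hit(w,*p,.045,True))
E
python3 -m inch '[[-1,[0,0,15],[0,0,0]],[-1,[0,0,45],[0,0,0]],[-1,[0,0,50],[0,0,0]],[-1,[0,0,45],[0,0,0]],[-1,[-8.7,39,0],[0,0,0]],[-1,[-8.7,39,0],[0,0,0]],[-1,[-8.7,39,0],[0,0,0]],[-1,[-8.7,39,0],[0,0,0]],[-1,[-8.7,39,0],[0,0,0]],[-1,[-8.7,39,0],[0,0,0]],[-1,[-8.7,39,0],[0,0,0]],[-1,[-8.7,39,0],[0,0,0]],[-1,[-8.7,39,0],[0,0,0]],[-1,[-8.7,39,0],[0,0,0]],[-1,[-8.7,39,0],[0,0,0]],[-1,[-8.3,39,0],[0,0,0]],[-1,[0,0,0],[0,0,0]],[-1,[0,0,0],[0,0,0]]]'
```

```text
[ 0.63317071 -0.18696437  0.045     ]
[ 0.63317835 -0.19846113  0.045     ]
[ 0.633212   -0.23448508  0.045     ]
time: 24.9
tcp_pos: [0.5273, 0.253, 0.1922]
ee_rot: [[-0.001, 1.0, 0.0], [1.0, 0.001, -0.0], [-0.0, 0.0, -1.0]]
force: [0.4, -0.4, -1.4]
finger_gap: 0.0598
```

```bash
python3 -m inch '[[-1,[1.5,-1.5,-20],[0,0,0]],[-1,[0,0,-20],[0,0,0]],[-1,[0,0,-6],[0,0,0]],[-1,[0,0,-3],[0,0,0]],[-1,[0,0,0],[0,0,0]],[-1,[0,0,-1],[0,0,0]],[-1,[0,0,-1],[0,0,0]],[-1,[0,0,0],[0,0,0]]]'
python3 -m inch '[[-1,[0,0,-1],[0,0,0]],[-1,[0,0,-0.5],[0,0,0]],[-1,[0,0,0],[0,0,0]],[-1,[0,0,0],[0,0,0]]]'
```

```text
time: 25.7
tcp_pos: [0.5298, 0.2507, 0.1414]
ee_rot: [[0.001, 1.0, 0.001], [1.0, -0.001, 0.0], [0.0, 0.001, -1.0]]
force: [-1.2, 0.2, -0.6]
finger_gap: 0.0598
time: 26.1
tcp_pos: [0.5296, 0.2508, 0.1397]
ee_rot: [[0.001, 1.0, 0.0], [1.0, -0.001, 0.0], [0.0, 0.0, -1.0]]
force: [-0.4, 0.0, 2.1]
finger_gap: 0.0599
```

```bash
python3 -m inch '[[-1,[0,0,-1],[0,0,0]],[-1,[0,0,-0.7],[0,0,0]],[-1,[0,0,0],[0,0,0]],[-1,[0,0,0],[0,0,0]]]'
```

```text
time: 26.5
tcp_pos: [0.5296, 0.2508, 0.1395]
ee_rot: [[0.001, 1.0, 0.0], [1.0, -0.001, 0.0], [0.0, 0.0, -1.0]]
force: [-5.3, -2.0, 9.0]
finger_gap: 0.0601
```

The mid collar is stopped on the post top at 9 N, so it does not fit. Taking it to the plate.

```bash
python3 -m inch '[[-1,[0,0,12],[0,0,0]],[-1,[0,0,25],[0,0,0]],[-1,[0,0,25],[0,0,0]],[-1,[-6.1,-38,0],[0,0,0]],[-1,[-6.1,-38,0],[0,0,0]],[-1,[-6.1,-38,0],[0,0,0]],[-1,[-6.1,-38,0],[0,0,0]],[-1,[-6.1,-38,0],[0,0,0]],[-1,[-6.1,-38,0],[0,0,0]],[-1,[-6.1,-38,0],[0,0,0]],[-1,[-6.1,-38,0],[0,0,0]],[-1,[-6.1,-38,0],[0,0,0]],[-1,[-6.1,-38,0],[0,0,0]],[-1,[-6.1,-38,0],[0,0,0]],[-1,[-6.1,-38,0],[0,0,0]],[-1,[-6.1,-38,0],[0,0,0]],[-1,[-6.1,-38,0],[0,0,0]],[-1,[-6.1,-38,0],[0,0,0]],[-1,[0,0,0],[0,0,0]],[-1,[0,0,0],[0,0,0]]]'
```

```text
time: 28.5
tcp_pos: [0.4376, -0.32, 0.1995]
ee_rot: [[0.003, 1.0, -0.0], [1.0, -0.003, 0.001], [0.001, -0.0, -1.0]]
force: [0.7, 0.2, -1.3]
finger_gap: 0.06
```

```bash
python3 -m inch '[[-1,[0,0,-30],[0,0,0]],[-1,[0,0,-40],[0,0,0]],[-1,[0,0,-40],[0,0,0]],[-1,[0,0,-25],[0,0,0]],[-1,[0,0,-12],[0,0,0]],[-1,[0,0,-4],[0,0,0]],[-1,[0,0,0],[0,0,0]],[-1,[0,0,-1],[0,0,0]],[-1,[0,0,-1],[0,0,0]],[-1,[0,0,-0.8],[0,0,0]],[-1,[0,0,0],[0,0,0]]]'
```

```text
time: 29.6
tcp_pos: [0.4382, -0.3196, 0.0463]
ee_rot: [[0.001, 1.0, 0.001], [1.0, -0.001, -0.001], [-0.001, 0.001, -1.0]]
force: [-0.0, 0.8, -1.8]
finger_gap: 0.0596
```

```bash
python3 -m inch '[[-1,[0,0,-0.8],[0,0,0]],[-1,[0,0,0],[0,0,0]],[0.6,[0,0,0],[0,0,0]],[1,[0,0,0],[0,0,0]],[1,[0,0,0],[0,0,0]],[1,[0,0,20],[0,0,0]],[1,[0,0,40],[0,0,0]],[1,[0,0,40],[0,0,0]],[1,[0,0,35],[0,0,0]],[1,[0,40,0],[0,0,0]],[1,[0,40,0],[0,0,0]],[1,[0,40,0],[0,0,0]],[1,[0,0,0],[0,0,0]],[1,[0,0,0],[0,0,0]]]'
python3 - <<'E'
from h import *
w=shot('wrist','w10.png');g=cv2.cvtColor(w['frame'],cv2.COLOR_BGR2HSV)
m=((g[...,1]<60)&(g[...,2]<165)).astype(np.uint8);m[:60]=0;m[:,:200]=0;m[300:]=0;m[:,450:]=0
for k in cv2.findContours(m,0,1)[0]:
    if cv2.contourArea(k)>1500: e=cv2.fitEllipse(k);print(e,hit(w,*e[0],.03,True))
print(monitor.sense()['tcp_pos'])
E
```

```text
time: 31.0
tcp_pos: [0.438, -0.1988, 0.18]
ee_rot: [[-0.001, 1.0, 0.0], [1.0, 0.001, -0.001], [-0.001, 0.0, -1.0]]
force: [-0.2, -0.6, -0.4]
finger_gap: 0.0854
((326.0257568359375, 102.51929473876953), (79.25968170166016, 81.34403228759766), 89.52644348144531) [ 0.43687813 -0.10198707  0.03      ]
[ 0.43823717 -0.19974007  0.18014791]
```

View pics/w10.png

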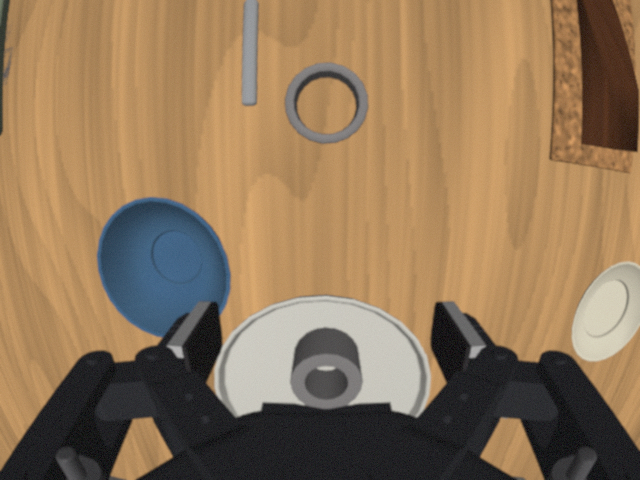

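The short collar is at (326,102), with the spoon handle end close on its left at (250,103). I'll turn the jaws +0.6 rad to stay clear of the spoon.

```bash
python3 -m inch '[[1,[0,20,0],[0,0,0.1]],[1,[0,20,0],[0,0,0.1]],[1,[0,20,0],[0,0,0.1]],[1,[0,20,0],[0,0,0.1]],[1,[0,17.7,0],[0,0,0.1]],[1,[0,0,-20],[0,0,0.1]],[1,[0,0,-40],[0,0,0]],[1,[0,0,-40],[0,0,0]],[1,[0,0,-30],[0,0,0]],[1,[0,0,-15],[0,0,0]],[1,[0,0,-7],[0,0,0]],[1,[0,0,0],[0,0,0]],[0.3,[0,0,0],[0,0,0]],[0,[0,0,0],[0,0,0]],[-1,[0,0,0],[0,0,0]],[-1,[0,0,0],[0,0,0]],[-1,[0,0,0],[0,0,0]],[-1,[0,0,0],[0,0,0]]]' 30
python3 - <<'E'
from h import *
w=shot('wrist','w11.png');s=monitor.sense();print(s['tcp_pos'],s['qpos'])
g=cv2.cvtColor(w['frame'],cv2.COLOR_BGR2HSV);v=g[...,2]
col=v[200:430,327].astype(int);print([ (200+i,int(col[i])) for i in range(1,230) if abs(col[i]-col[i-1])>12])
E
```

```text
time: 32.85
tcp_pos: [0.4393, -0.1025, 0.0296]
ee_rot: [[-0.564, 0.826, 0.003], [0.826, 0.564, -0.002], [-0.003, 0.001, -1.0]]
force: [-1.2, -1.4, 5.6]
finger_gap: 0.0594
[ 0.43931973 -0.10247163  0.02957051] [-4.21076954e-01  2.82599636e-01  2.00472697e+00 -6.92707369e-04
  8.50793152e-01 -1.01971976e+00]
[(236, 176), (237, 135), (238, 94), (239, 78), (259, 106), (260, 122), (261, 137), (277, 171), (278, 185), (346, 182), (347, 148), (348, 102), (349, 82), (385, 100), (386, 119), (387, 132), (397, 155), (398, 183), (399, 197), (408, 163), (409, 109), (410, 53), (411, 37)]
```

View pics/w11.png

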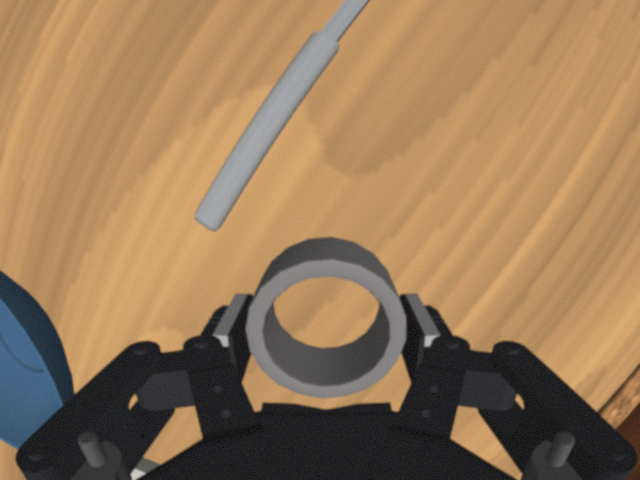

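The short is gripped squarely between the pads and the spoon was not touched.

```bash
python3 - <<'E'
from h import *
w=shot('wrist')
a=[hit(w,327,r,.03,True) for r in (260,398)];b=[hit(w,327,r,.03,True) for r in (277.5,386)]
s=monitor.sense();R=np.array(s['ee_rot']);
for q in(a,b): d=(q[0]+q[1])/2-s['tcp_pos'];print(R.T@d,np.linalg.norm(q[0]-q[1]))
E
python3 -m inch '[[-1,[0,0,15],[0,0,0]],[-1,[0,0,45],[0,0,0]],[-1,[0,0,50],[0,0,0]],[-1,[0,0,50],[0,0,0]],[-1,[9,35.4,10],[0,0,-0.1]],[-1,[9,35.4,0],[0,0,-0.1]],[-1,[9,35.4,0],[0,0,-0.1]],[-1,[9,35.4,0],[0,0,-0.1]],[-1,[9,35.4,0],[0,0,-0.1]],[-1,[9,35.4,0],[0,0,-0.1]],[-1,[9,35.4,0],[0,0,0]],[-1,[9,35.4,0],[0,0,0]],[-1,[9,35.4,0],[0,0,0]],[-1,[9,35.4,0],[0,0,0]],[-1,[0,0,0],[0,0,0]],[-1,[0,0,0],[0,0,0]],[-1,[0,0,0],[0,0,0]]]'
```

```text
[ 0.00165481 -0.00051781 -0.00041746] 0.05880185600125101
[ 0.00166527 -0.0005195  -0.0004175 ] 0.04622407496129814
time: 34.65
tcp_pos: [0.5275, 0.2515, 0.1978]
ee_rot: [[0.002, 1.0, -0.001], [1.0, -0.002, -0.001], [-0.001, -0.001, -1.0]]
force: [-0.9, -0.4, -1.3]
finger_gap: 0.0593
```

```bash
python3 -m inch '[[-1,[1,-2,-20],[0,0,0]],[-1,[0,0,-25],[0,0,0]],[-1,[0,0,-14],[0,0,0]],[-1,[0,0,-5],[0,0,0]],[-1,[0,0,0],[0,0,0]],[-1,[0,0,-2],[0,0,0]],[-1,[0,0,-2],[0,0,0]],[-1,[0,0,-2],[0,0,0]],[-1,[0,0,0],[0,0,0]]]'
```

```text
time: 35.55
tcp_pos: [0.529, 0.2504, 0.1281]
ee_rot: [[0.001, 1.0, 0.0], [1.0, -0.001, 0.0], [0.0, 0.0, -1.0]]
force: [1.2, -0.2, -0.3]
finger_gap: 0.0598
```

Below the post-top level with no resistance. Continuing down.

```bash
python3 -m inch '[[-1,[0,0,-2],[0,0,0]],[-1,[0,0,-2],[0,0,0]],[-1,[0,0,-2],[0,0,0]],[-1,[0,0,-2],[0,0,0]],[-1,[0,0,0],[0,0,0]]]'
python3 -m inch '[[-1,[0,0,-4],[0,0,0]],[-1,[0,0,-4],[0,0,0]],[-1,[0,0,-4],[0,0,0]],[-1,[0,0,-4],[0,0,0]],[-1,[0,0,0],[0,0,0]]]'
```

```text
time: 36.05
tcp_pos: [0.5287, 0.2502, 0.1195]
ee_rot: [[0.001, 1.0, -0.001], [1.0, -0.001, -0.0], [-0.0, -0.001, -1.0]]
force: [0.3, -0.1, -0.9]
finger_gap: 0.0599
time: 36.55
tcp_pos: [0.5283, 0.2501, 0.103]
ee_rot: [[0.001, 1.0, -0.002], [1.0, -0.001, -0.0], [-0.0, -0.002, -1.0]]
force: [0.1, -0.1, -0.8]
finger_gap: 0.06
```

```bash
python3 -m inch '[[-1,[0,0,-5],[0,0,0]],[-1,[0,0,-6],[0,0,0]],[-1,[0,0,-6],[0,0,0]],[-1,[0,0,-6],[0,0,0]],[-1,[0,0,-4],[0,0,0]],[-1,[0,0,0],[0,0,0]],[-1,[0,0,-1.5],[0,0,0]],[-1,[0,0,-1.5],[0,0,0]],[-1,[0,0,0],[0,0,0]]]'
```

```text
time: 37.45
tcp_pos: [0.529, 0.2504, 0.074]
ee_rot: [[0.001, 1.0, 0.0], [1.0, -0.001, 0.0], [0.0, 0.0, -1.0]]
force: [-0.3, 0.5, -1.2]
finger_gap: 0.0593
```

```bash
python3 -m inch '[[-1,[0,0,-1.5],[0,0,0]],[-1,[0,0,-1],[0,0,0]],[-1,[0,0,0],[0,0,0]],[-1,[0,0,-1],[0,0,0]],[-1,[0,0,-0.8],[0,0,0]],[-1,[0,0,0],[0,0,0]],[-1,[0,0,0],[0,0,0]]]'
```

```text
time: 38.15
tcp_pos: [0.529, 0.2504, 0.0697]
ee_rot: [[0.001, 1.0, 0.0], [1.0, -0.001, 0.0], [0.0, 0.0, -1.0]]
force: [0.5, 0.3, 0.1]
finger_gap: 0.0595
```

The short is fully down (base at board level), so it fits. I'm lifting it off and standing it beside the post.

```bash
python3 -m inch '[[-1,[0,0,-0.5],[0,0,0]],[-1,[0,0,0],[0,0,0]],[-1,[0,0,6],[0,0,0]],[-1,[0,0,10],[0,0,0]],[-1,[0,0,15],[0,0,0]],[-1,[0,0,15],[0,0,0]],[-1,[0,0,15],[0,0,0]],[-1,[0,0,15],[0,0,0]],[-1,[0,0,0],[0,0,0]],[-1,[-30,0,0],[0,0,0]],[-1,[-40,0,0],[0,0,0]],[-1,[-29,0,0],[0,0,0]],[-1,[0,0,0],[0,0,0]],[-1,[0,0,-30],[0,0,0]],[-1,[0,0,-25],[0,0,0]],[-1,[0,0,-12],[0,0,0]],[-1,[0,0,-5],[0,0,0]],[-1,[0,0,0],[0,0,0]],[-1,[0,0,-1.5],[0,0,0]],[-1,[0,0,0],[0,0,0]]]'
```

```text
time: 40.15
tcp_pos: [0.431, 0.2507, 0.0726]
ee_rot: [[0.001, 1.0, 0.002], [1.0, -0.001, 0.001], [0.001, 0.002, -1.0]]
force: [0.1, 0.5, -0.1]
finger_gap: 0.0595
```

```bash
python3 -m inch '[[-1,[0,0,-1.5],[0,0,0]],[-1,[0,0,-1.3],[0,0,0]],[-1,[0,0,0],[0,0,0]],[0.6,[0,0,0],[0,0,0]],[1,[0,0,0],[0,0,0]],[1,[0,0,0],[0,0,0]],[1,[0,0,20],[0,0,0]],[1,[0,0,40],[0,0,0]],[1,[0,0,45],[0,0,0]],[1,[0,0,45],[0,0,0]],[1,[0,0,30],[0,0,0]]]'
python3 -m inch '[[1,[0,-42,0],[0,0,0]],[1,[0,-42,0],[0,0,0]],[1,[0,-42,0],[0,0,0]],[1,[0,-42,0],[0,0,0]],[1,[0,-42,0],[0,0,0]],[1,[0,-42,0],[0,0,0]],[1,[0,-42,0],[0,0,0]],[1,[0,-42,0],[0,0,0]],[1,[0,-42,0],[0,0,0]],[1,[-8,-42,0],[0,0,-0.1]],[1,[-15,-40,0],[0,0,-0.1]],[1,[-20,-36,0],[0,0,-0.1]],[1,[-25,-36,0],[0,0,-0.1]],[1,[-25,-36,0],[0,0,-0.1]],[1,[-25,-36,0],[0,0,-0.1]],[1,[-25,-36,0],[0,0,-0.1]],[1,[-25,-36,0],[0,0,-0.1]],[1,[-25,-36,0],[0,0,-0.1]],[1,[-15,-20,0],[0,0,-0.1]],[1,[0,0,0],[0,0,0]]]'
python3 - <<'E'
from h import *
c=shot('top','t4.png');s=shot('scene','s4.png')
cv2.imwrite('pics/f.png',np.hstack([cv2.resize(c['frame'][120:420,130:560],(800,558))]));print(monitor.sense()['tcp_pos'])
E
```

```text
time: 41.25
tcp_pos: [0.431, 0.2508, 0.2525]
ee_rot: [[0.001, 1.0, 0.005], [1.0, -0.001, 0.002], [0.002, 0.004, -1.0]]
force: [1.2, -0.5, -0.2]
finger_gap: 0.0857
time: 43.25
tcp_pos: [0.2197, -0.4841, 0.2486]
ee_rot: [[0.845, 0.535, -0.001], [0.535, -0.845, -0.001], [-0.001, 0.0, -1.0]]
force: [0.3, 0.9, 0.0]
finger_gap: 0.0859
[ 0.22166396 -0.4814257   0.24839088]
```

View pics/f.png

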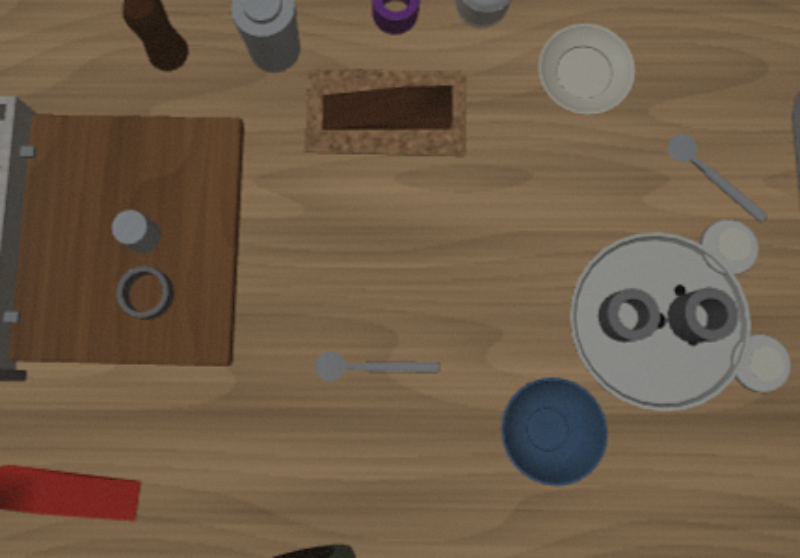

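View pics/s4.png

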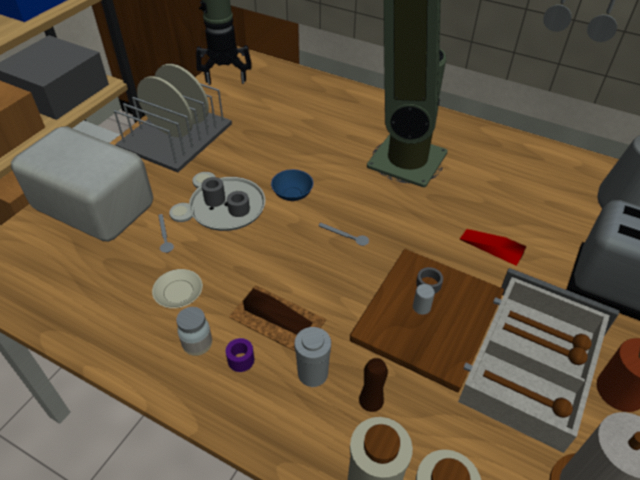

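The top and scene views show the wedge flat mid-mat, crop (388,108) against mat centre (386,113). The short stands on the board clear of the post, the tall and mid stand well inside the plate, the board is level and the bystanders are in place. Handing in.

```bash
python3 -c "
from station import order
print(order.finish_job())"
```

```text
the job is handed in; nothing more can be done
None
```

The job is done and handed in at about 43 s on the robot's clock; the station gave no verdict.

- **Wedge:** I pulled it out by its thick end in four tugs of 23, 28, 24 and 27 mm, letting it rest after each. It now lies flat on the cork mat, about in the middle. The board came down level.
- **Tall collar (60 mm):** it stopped on top of the post with about 10 N, so it does not fit. It stands on the bear plate, about 40 mm from the plate's middle.
- **Mid collar (45 mm):** it also stopped on top of the post, with about 9 N, so it does not fit. It stands on the bear plate, about 40 mm from the middle.
- **Short collar (30 mm):** it slid down to the board with no real resistance, so it fits. It stands on the board about 98 mm from the post.

The last top and scene pictures show everything standing or lying as asked, the bystanders and look-alikes where they were, and the robot touching nothing.

No check failed. The top and wrist cameras disagreed by about 5 mm in x, so I used the wrist camera for the grasps and the post. I did not look from the side to confirm the tall and mid collars were centred on the post top; that rests on the wrist-camera measurements.

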